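# Load the clay drying fan and set it to slow

## Robot

A 6-joint arm with a two-finger parallel gripper is mounted at the origin on the work surface. World frame = base frame: x ahead of the robot, y to its left, z up, the work surface at z = 0. Lengths are in m, angles in rad, forces in N, time in s.
With the tool pointing down it reaches from about 0.35 to 0.85 m from the base axis. Payload 8.1 kg.
Tool frame: the origin (TCP) lies midway between the tips of the shut fingers; the grasp point (between the pads) lies robot.grip_depth behind it (robot.grip_depth is the distance from the TCP to the grasp point, in m); z points along the fingers, y is the line along which they close (so a half turn about z gives the same grasp; the last joint's range is limited). The gripper opens to 93 mm and grips with 3 to 60 N. Pads are 15 mm wide; open, the fingers measure 128 mm over their backs; the gripper's body (75 mm by 188 mm) begins 65 mm behind the grasp point.
Start: joints at [1.061, 0.13, 1.488, -0, 1.523, -0.085], TCP at [0.247, 0.547, 0.219] pointing down, gripper open.
Joint ranges: [-2.96, 2.96], [-0.89, 2.26], [0.02, 2.5], [-1.34, 4.48], [0, 2.73], [-2.66, 2.66]. Speed limits (rad/s): [2.39, 2.39, 2.79, 3.14, 3.14, 3.14].

## Interface

Orientations are given as a unit quaternion [x, y, z, w].
In Python, from rig import robot gives the robot as it stands.
- The arm moves only by the tool move_arm, never from a script. Its argument "rows" is a list of rows, each an object of numbers: "dx", "dy", "dz": the shift along the tool's x, y, z in units of 25 cm (1.0 is 25 cm); "rx", "ry", "rz": the turn, a rotation vector about the tool's x, y, z in units of 120 degrees (1.0 is 120 degrees); "fingers": the opening in per cent of the stroke, from 0 (shut) to 100 (fully open). In form: [{"dx": .., "dy": .., "dz": .., "rx": .., "ry": .., "rz": .., "fingers": ..}, ...]. A call has 1 to 5 rows; each row is the pose to reach, as a shift and turn from the pose commanded when the call began, along the tool's axes at that moment; what a row does not reach only later rows make up. A row lasts 1/8 s, in which the tool goes at most 62.5 mm and 10.7 degrees, less where a joint would pass 70% of its speed; a pose out of reach is approached as far as the arm can. A call with a number of a shift or a turn outside -1 to 1 is refused whole. A call with a gripper value outside its range is refused whole. The fingers move at their own pace and stop on an object; "newtons" is the grip in N (left out, the last holds). Time passes only in rows, so rows that repeat a pose let the fingers close. It gives the time, the measured TCP pose, the force, the opening and the grip force at its end, in the units of the state.
- robot.read_state(): the state, without advancing time (a new reading comes with each control period).
- robot.read_camera(name): name is "scene" or "top"; returns the picture (400x640x3 uint8, blue, green, red); there is no depth.
- robot.get_calibration(name): a dict with "fx", "fy", "cx", "cy" (pixels), "world_to_cam" (4x4, takes a point from world to camera coordinates). Camera axes: x right, y down, z forward; pixel columns grow to the right and rows downward; lengths in m; the calibration is good to about 2 mm. A picture is of the moment at which its call begins. get_calibration takes no time and is no camera call.
- robot.finish_job(): hands the job in; it is judged then, once.
The state is a dict: "clock": time; "joint_positions": joint angles; "joint_velocities": joint speeds; "effort": joint torques, N m; "eef_pos": TCP position; "ee_rot": TCP orientation; "ft_force": force on the tool from outside, world axes, zero at the start; "ft_torque": the same for the moment, N m; "grip_width": finger opening in m; "finger_force": force on a finger pad.
Only numpy, scipy, OpenCV 4.12 (cv2) and the standard library are available. Lean on these libraries where they do the work, as an engineer would, in place of code of your own. Each camera call takes 0.05 s, during which the arm holds its last target. There are 200 camera calls.

## Task

The drying fan is running: first throw its lever into the off notch (one bar). With it off, lay the wooden guide stick flat on the free part of the rolling board, alongside the rolling pin, and slide every bat with its clay pot along the table, never lifting it, until each stands wholly inside a white ring of its own on the drying mat. Only then throw the lever into the slow notch (two bars), and leave the tub and the grey clay monster where they are.

Things in the scene. Friction and masses are not known exactly. Their poses are not given: they have to be found in the camera images.
- fan_lever (a joint): drying fan's hand lever (rad), a steel rod with a black barrel grip on the grey switch box. A spring detent with a notched quadrant holds it in one of three notches: -0.6 off (leans to the box's -x, towards the robot; one white bar), 0 slow (upright; two bars), +0.6 fast (three bars). Stops at +-0.68. Let go between notches it springs to the nearer one (divide at +-0.3). About 5 N at the grip frees it.
- lever_pivot (a point): on the lever's hinge axis, 75 mm above the table, centre of the switch box (170 x 120 mm, top 63 mm high); axes of the box: x along the swing from off to fast, y along the hinge axis, z up. The lever swings in the x-z plane; grip centre 115 mm from here. The quadrant plate stands 25 to 31 mm to +y and reaches 74 mm from the axis.
- lever_knob (a point): centre of the lever's black barrel grip (a cylinder 36 mm across and 34 mm long, its flat ends facing the box's -y and +y), 115 mm from the hinge axis; z along the rod outward. Can be pinched from above by its flat ends.
- stick_mid (a point): centre of the loose wooden rolling guide stick, 200 x 30 x 22 mm (x along its length, z up), about 0.09 kg; at the start it lies across the drying mat.
- stick_place (a point): on the top (12 mm above the table) of the fixed plywood rolling board, 260 x 210 mm, middle of its free part; x along the board's length and the rolling pin, z up. The board reaches 130 mm either way in x, 63 mm to -y, 147 mm to +y of here. The rolling pin (44 mm thick, top 58 mm above the table) is fixed on it, its axis 117 mm to +y.
- ring0 (a point): centre, on the table, of one of the four white rings (inside diameter 128 mm, 135 mm between neighbours, ring0 to ring3 in a row along the mat's +y) on the flat drying mat, flush with the table. x points across the mat to the blower, a fixed grey box 75 mm high whose face is 187 mm to +x of the row of rings.
- ring1 (a point): centre, on the table, of one of the four white rings (inside diameter 128 mm, 135 mm between neighbours, ring0 to ring3 in a row along the mat's +y) on the flat drying mat, flush with the table. x points across the mat to the blower, a fixed grey box 75 mm high whose face is 187 mm to +x of the row of rings.
- ring2 (a point): centre, on the table, of one of the four white rings (inside diameter 128 mm, 135 mm between neighbours, ring0 to ring3 in a row along the mat's +y) on the flat drying mat, flush with the table. x points across the mat to the blower, a fixed grey box 75 mm high whose face is 187 mm to +x of the row of rings.
- ring3 (a point): centre, on the table, of one of the four white rings (inside diameter 128 mm, 135 mm between neighbours, ring0 to ring3 in a row along the mat's +y) on the flat drying mat, flush with the table. x points across the mat to the blower, a fixed grey box 75 mm high whose face is 187 mm to +x of the row of rings.
- bat0_mid (a point): centre of a loose round wooden bat, 90 mm across and 16 mm thick (centre 8 mm above the table), with a bowl of clay stuck on its middle (up to 66 mm across, top at most 62 mm above the table); about 0.35 kg together. May be absent. Slides on the table when pushed at its rim.
- bat1_mid (a point): centre of a loose round wooden bat, 90 mm across and 16 mm thick (centre 8 mm above the table), with a waisted vase of clay stuck on its middle (up to 66 mm across, top at most 62 mm above the table); about 0.35 kg together. May be absent. Slides on the table when pushed at its rim.
- bat2_mid (a point): centre of a loose round wooden bat, 90 mm across and 16 mm thick (centre 8 mm above the table), with a straight beaker of clay stuck on its middle (up to 66 mm across, top at most 62 mm above the table); about 0.35 kg together. May be absent. Slides on the table when pushed at its rim.
- bat3_mid (a point): centre of a loose round wooden bat, 90 mm across and 16 mm thick (centre 8 mm above the table), with a small spiked monster of clay stuck on its middle (up to 66 mm across, top at most 62 mm above the table); about 0.35 kg together. May be absent. Slides on the table when pushed at its rim.
- tub: bystander: white tub with clay tools, 104 mm across, 70 mm high (origin at its underside); to be left alone.
- monster: bystander: grey clay monster, 84 mm across, 77 mm high (origin at its underside); to be left alone.
Mind the look-alikes: they are no part of the job. Leave any blue or red look-alike of the part that bears bat0_mid alone.

How it is judged:
On the way, in this order (a step that is already met when the one before it is completed fails the run):
1. the fan lever is in the off notch (value of joint fan_lever below -0.48 rad), for 0.2 s.
2. with the lever still off, every bat is inside a ring of its own and the stick lies on the board alongside the pin (value of joint fan_lever below -0.48 rad and (horizontal distance between bat0_mid and ring0 below 0.02 m or horizontal distance between bat0_mid and ring1 below 0.02 m or horizontal distance between bat0_mid and ring2 below 0.02 m or horizontal distance between bat0_mid and ring3 below 0.02 m) and (horizontal distance between bat1_mid and ring0 below 0.02 m or horizontal distance between bat1_mid and ring1 below 0.02 m or horizontal distance between bat1_mid and ring2 below 0.02 m or horizontal distance between bat1_mid and ring3 below 0.02 m) and (horizontal distance between bat2_mid and ring0 below 0.02 m or horizontal distance between bat2_mid and ring1 below 0.02 m or horizontal distance between bat2_mid and ring2 below 0.02 m or horizontal distance between bat2_mid and ring3 below 0.02 m) and (horizontal distance between bat3_mid and ring0 below 0.02 m or horizontal distance between bat3_mid and ring1 below 0.02 m or horizontal distance between bat3_mid and ring2 below 0.02 m or horizontal distance between bat3_mid and ring3 below 0.02 m) and angle between each of bat0_mid, bat1_mid, bat2_mid, bat3_mid's own z axis and vertical below 0.1 rad and height (world z) of each of bat0_mid, bat1_mid, bat2_mid, bat3_mid below 0.014 m and x of stick_mid in the frame of stick_place between -0.05 and 0.05 m and y of stick_mid in the frame of stick_place between -0.05 and 0.085 m and z of stick_mid in the frame of stick_place between 0.006 and 0.016 m and angle between the x axis of stick_mid and the x axis of stick_place, either way round below 0.35 rad), for 0.2 s.
3. the lever is in the slow notch (value of joint fan_lever between -0.12 and 0.12 rad), for 0.2 s.
At the end, for the whole second after the job is handed in: Lever in the slow notch (within 0.12 rad); each bat flat on the table, centre within 20 mm of a ring centre; stick flat on the board, its centre within 50 mm in x and -50 to +85 mm in y of the middle of the free part, within 0.35 rad of the pin; all at rest (all of step 3 and (horizontal distance between bat0_mid and ring0 below 0.02 m or horizontal distance between bat0_mid and ring1 below 0.02 m or horizontal distance between bat0_mid and ring2 below 0.02 m or horizontal distance between bat0_mid and ring3 below 0.02 m) and (horizontal distance between bat1_mid and ring0 below 0.02 m or horizontal distance between bat1_mid and ring1 below 0.02 m or horizontal distance between bat1_mid and ring2 below 0.02 m or horizontal distance between bat1_mid and ring3 below 0.02 m) and (horizontal distance between bat2_mid and ring0 below 0.02 m or horizontal distance between bat2_mid and ring1 below 0.02 m or horizontal distance between bat2_mid and ring2 below 0.02 m or horizontal distance between bat2_mid and ring3 below 0.02 m) and (horizontal distance between bat3_mid and ring0 below 0.02 m or horizontal distance between bat3_mid and ring1 below 0.02 m or horizontal distance between bat3_mid and ring2 below 0.02 m or horizontal distance between bat3_mid and ring3 below 0.02 m) and angle between each of bat0_mid, bat1_mid, bat2_mid, bat3_mid's own z axis and vertical below 0.1 rad and height (world z) of each of bat0_mid, bat1_mid, bat2_mid, bat3_mid below 0.014 m and x of stick_mid in the frame of stick_place between -0.05 and 0.05 m and y of stick_mid in the frame of stick_place between -0.05 and 0.085 m and z of stick_mid in the frame of stick_place between 0.006 and 0.016 m and angle between the x axis of stick_mid and the x axis of stick_place, either way round below 0.35 rad and linear speed of each of bat0, bat1, bat2, bat3, stick below 0.02 m/s); the robot touches nothing.
It fails at once if a bat is lifted more than 20 mm (height (world z) of any of bat0_mid, bat1_mid, bat2_mid, bat3_mid above 0.028 m).
It fails at once if a bystander (tub, grey clay monster) is moved more than 40 mm (distance of any of tub, monster from where it was at the start of the episode above 0.04 m).
Of bat0, bat1, bat2, bat3 only 3 to 4 are there at a start; the rules pass over those that are not, and their reading is None.
At some moment in a run one of bat0, bat1, bat2, bat3, stick may be knocked a few centimetres aside while the robot is not near it.
Once in a run the grip may slacken for a moment while it holds something.
It also fails if it takes over 210 s, if anything falls off the work surface, if the arm or the gripper's body presses on something with over 40 N, if the wrist force passes 120 N, or if a joint passes its speed limit or range.

## Working session

There is one attempt and no reset: what is moved stays moved. The work goes in short steps, Python scripts to look and compute and a tool call to move; the robot and the scene stay as the last step left them, time stands still between calls to the robot, and variables do not carry over. Pictures are saved under pics/ and viewed, at most 14 in all, crops included, and the job is handed in when it is done.

Besides the shell and the picture viewer there is one more tool, called as name(argument=value, ...) on one line, values as JSON. move_arm: Moves the arm, as the interface text tells. Shifts and turns lie within -1 to 1; 1 stands for 25 cm of shift or 120 degrees of turn. Its arguments: {"type":"object","properties":{"rows":{"type":"array"},"newtons":{"type":"number"}},"required":["rows"]}

```bash
ls; mkdir -p pics; python3 - <<'E'
from rig import robot
import cv2
print(robot.read_state(), robot.grip_depth)
for n in("scene","top"):
    cv2.imwrite(f"pics/{n}0.png",robot.read_camera(n)); print(robot.get_calibration(n))
E
```

```text
pics
{'clock': 0.0, 'joint_positions': array([ 1.06056068e+00,  1.31132133e-01,  1.48925607e+00, -8.57513915e-07,
        1.52298701e+00, -8.53940778e-02]), 'joint_velocities': array([ 0.00110585, -0.0003895 , -0.00164067,  0.0016185 , -0.001507  ,
       -0.0011033 ]), 'effort': array([-1.83708202e-03, -5.59809959e+01, -4.91773939e+01,  7.66518968e-02,
        3.49055976e-02, -1.60536720e-04]), 'eef_pos': array([0.24701101, 0.54618775, 0.21761753]), 'ee_rot': array([ 2.10826787e-01,  9.77523029e-01, -8.52171818e-04, -2.61120747e-04]), 'ft_force': array([ 1.00312879, -0.23014984, -0.64250252]), 'ft_torque': array([-0.01450285, -0.02084544, -0.00373512]), 'finger_force': 0.0, 'grip_width': 0.09304587230046314} 0.0188
{'fx': 413.086005408277, 'fy': 413.086005408277, 'cx': 324.7005783156484, 'cy': 195.70600505541236, 'world_to_cam': array([[ 0.30953771,  0.9508262 , -0.0107681 , -0.15603301],
       [ 0.7611832 , -0.25455544, -0.59649113, -0.31142812],
       [-0.56990047,  0.17644   , -0.80254744,  1.52304148],
       [ 0.        ,  0.        ,  0.        ,  1.        ]])}
{'fx': 366.90133355714636, 'fy': 366.90133355714636, 'cx': 323.68832291948314, 'cy': 195.61907439773577, 'world_to_cam': array([[ 0.02635537, -0.99950427, -0.01722205, -0.01445222],
       [-0.98020931, -0.02245758, -0.19668595,  0.53058839],
       [ 0.19620168,  0.02206495, -0.98031527,  0.92157778],
       [ 0.        ,  0.        ,  0.        ,  1.        ]])}
```

View pics/top0.png

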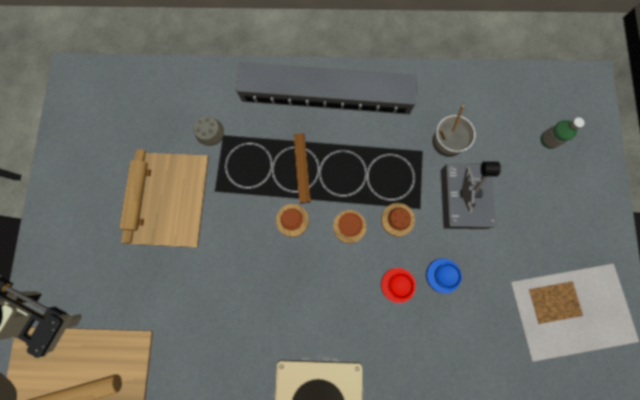

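View pics/scene0.png

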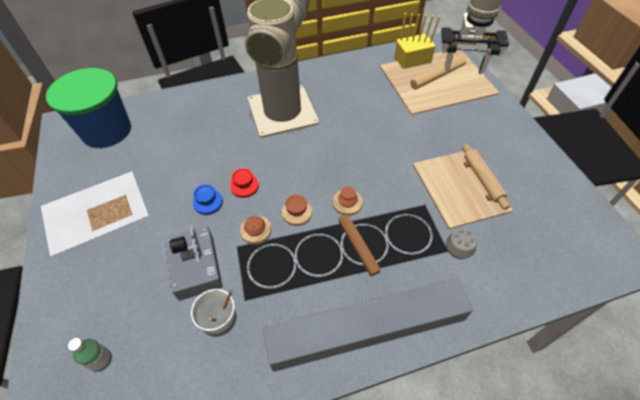

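```bash
cat > h.py <<'E'
from rig import robot
import numpy as np, cv2
C={n:robot.get_calibration(n) for n in("scene","top")}
def ray(n,p):
    c=C[n];T=np.array(c["world_to_cam"]);R,t=T[:3,:3],T[:3,3]
    d=R.T@np.array([(p[0]-c["cx"])/c["fx"],(p[1]-c["cy"])/c["fy"],1.]);return -R.T@t,d
def plane(n,p,z):
    o,d=ray(n,p);return o+d*(z-o[2])/d[2]
def pix(n,P):
    c=C[n];q=np.array(c["world_to_cam"])@np.r_[P,1];return np.array([c["cx"]+c["fx"]*q[0]/q[2],c["cy"]+c["fy"]*q[1]/q[2]])
def tri(a,b):
    (o,d),(p,e)=ray("scene",a),ray("top",b)
    s=np.linalg.lstsq(np.c_[d,-e],p-o,rcond=None)[0];return (o+d*s[0]+p+e*s[1])/2
def blobs(im,lo,hi,amin):
    m=cv2.inRange(cv2.cvtColor(im,cv2.COLOR_BGR2HSV),lo,hi)
    cs=cv2.findContours(m,cv2.RETR_EXTERNAL,cv2.CHAIN_APPROX_NONE)[0]
    return [c for c in cs if cv2.contourArea(c)>amin]
E
python3 - <<'E'
from h import *
np.set_printoptions(precision=3,suppress=True)
im={n:cv2.imread(f"pics/{n}0.png") for n in C}
t=im["top"]
print("cam",ray("top",(320,200))[0],ray("scene",(320,200))[0])
for p in[(302,168),(399,286),(292,219),(349,225),(399,219),(165,152),(130,210)]: print(p,cv2.cvtColor(t,cv2.COLOR_BGR2HSV)[p[1],p[0]])
# wood bits
for c in blobs(t,(5,90,60),(22,255,255),150):
    (x,y),r=cv2.minEnclosingCircle(c); R=cv2.minAreaRect(c); print("wood",R,r,plane("top",(x,y),.016))
for c in blobs(t,(0,0,0),(180,255,30),400):
    R=cv2.minAreaRect(c);print("black",R,[plane("top",p,0)[:2] for p in cv2.boxPoints(R)])
for p in[(248,165),(295,169),(343,173),(391,177)]:print("ring",plane("top",p,0))
print("knob",tri((179,244),(490,169)))
cv2.imwrite("pics/crop.png",np.hstack([cv2.resize(t[140:240,420:520],(400,400),interpolation=2),cv2.resize(im["scene"][215:315,140:240],(400,400),interpolation=2)]))
cv2.imwrite("pics/crop2.png",cv2.resize(t[120:260,110:430],(800,350),interpolation=2))
for p in [(445,164),(494,164),(494,227),(447,229)]: print("box",plane("top",p,.063))
for p in [(145,152),(208,154),(196,247),(124,242)]: print("board",plane("top",p,.012))
E
```

```text
cam [ 0.34  -0.023  1.008] [ 1.153 -0.2    1.035]
(302, 168) [ 15 178 122]
(399, 286) [  2 217 210]
(292, 219) [ 10 176 133]
(349, 225) [ 10 178 135]
(399, 219) [ 10 180 132]
(165, 152) [ 35  14 110]
(130, 210) [ 18 130 163]
wood ((78.5, 363.5), (71.0, 145.0), 90.0) 76.27409362792969 [0.099 0.613 0.016]
wood ((555.5079956054688, 302.0439758300781), (34.793216705322266, 46.59965515136719), 79.69515228271484) 28.3990421295166 [ 0.271 -0.605  0.016]
wood ((349.25, 226.25), (31.819805145263672, 31.11269760131836), 45.0) 16.26645278930664 [ 0.456 -0.072  0.016]
wood ((292.0, 220.00001525878906), (31.11269760131836, 31.11269760131836), 45.0) 16.164182662963867 [0.469 0.084 0.016]
wood ((398.0, 218.5), (33.0, 32.0), 90.0) 16.959068298339844 [ 0.479 -0.203  0.016]
wood ((162.83790588378906, 198.8616485595703), (79.13169860839844, 95.32686614990234), 6.788974761962891) 60.108333587646484 [0.518 0.442 0.016]
wood ((301.2827453613281, 167.6106414794922), (69.16931915283203, 12.403398513793945), 84.80557250976562) 34.59056091308594 [0.617 0.061 0.016]
black ((4.406190395355225, 250.0816497802734
[... 1353 characters left out ...]
72366333007812, 53.896522521972656), 4.763641834259033) [array([0.551, 0.303]), array([0.711, 0.303]), array([0.696, 0.071]), array([0.537, 0.077])]
black ((636.699951171875, 64.90000915527344), (111.72286987304688, 12.44507884979248), 81.8698959350586) [array([ 1.141, -0.902]), array([ 1.148, -0.94 ]), array([ 0.787, -0.935]), array([ 0.781, -0.899])]
ring [0.626 0.219 0.   ]
ring [0.617 0.084 0.   ]
ring [ 0.608 -0.053  0.   ]
ring [ 0.599 -0.189  0.   ]
knob [ 0.576 -0.385  0.185]
box [ 0.622 -0.322  0.063]
box [ 0.624 -0.451  0.063]
box [ 0.457 -0.44   0.063]
box [ 0.449 -0.32   0.063]
board [0.654 0.514 0.012]
board [0.652 0.332 0.012]
board [0.389 0.342 0.012]
board [0.398 0.54  0.012]
```

View pics/crop.png

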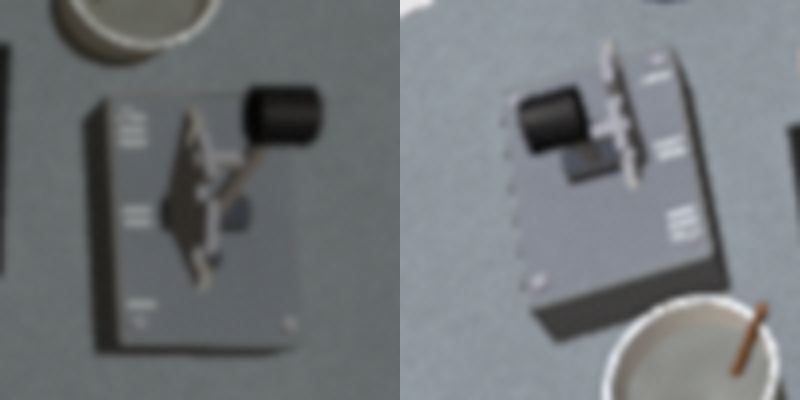

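View pics/crop2.png

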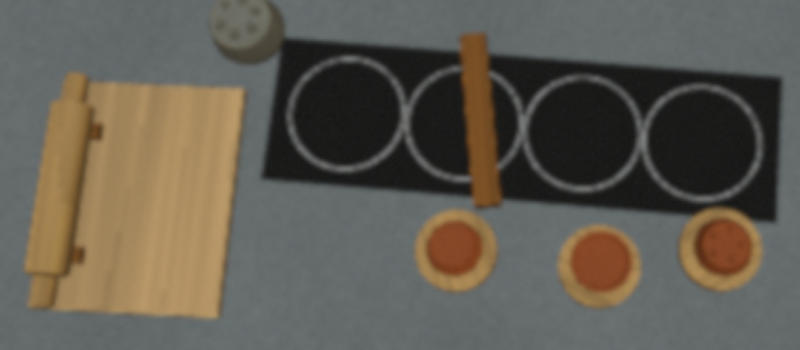

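```bash
python3 - <<'E'
from h import *
np.set_printoptions(precision=3,suppress=True)
for a in(-.6,0,.6):
    P=np.array([.538+.115*np.sin(a),-.384,.075+.115*np.cos(a)]);print(a,P,pix("top",P),pix("scene",P))
for n in C:
    im=cv2.imread(f"pics/{n}0.png")
    for c in blobs(im,(0,0,0),(180,255,45),60):
        R=cv2.boundingRect(c)
        if R[2]<30 and R[3]<30: print(n,R)
t=cv2.imread("pics/top0.png")
c=max((c for c in blobs(t,(5,90,60),(22,255,255),150) if abs(cv2.minAreaRect(c)[0][0]-301)<3),key=cv2.contourArea)
b=[plane("top",p,.022)[:2] for p in cv2.boxPoints(cv2.minAreaRect(c))];print("stick",b)
print("stick mid",plane("top",cv2.minAreaRect(c)[0],.022))
print("tub",plane("top",(455,135),.07), "handle",tri((229,293),(461,106)),"mon",plane("top",(208,130),.07))
E
```

```text
-0.6 [ 0.473 -0.384  0.17 ] [489.314 214.017] [176.465 213.444]
0 [ 0.538 -0.384  0.19 ] [491.299 184.375] [176.805 229.917]
0.6 [ 0.603 -0.384  0.17 ] [485.887 159.47 ] [182.243 256.659]
scene (171, 238, 16, 15)
scene (344, 237, 16, 24)
top (0, 170, 20, 10)
top (481, 162, 19, 15)
top (396, 105, 16, 8)
top (378, 104, 17, 8)
top (361, 102, 16, 9)
top (343, 101, 16, 9)
top (326, 100, 16, 8)
top (308, 98, 16, 9)
top (291, 97, 16, 9)
top (240, 93, 14, 9)
stick [array([0.714, 0.094]), array([0.718, 0.059]), array([0.52 , 0.035]), array([0.516, 0.068])]
stick mid [0.615 0.064 0.022]
tub [ 0.701 -0.349  0.07 ] handle [ 0.731 -0.309  0.188] mon [0.702 0.318 0.07 ]
```

move_arm(rows=[{"dz": -0.1,"rz": -0.08},{"dx": -0.06,"dy": -0.17,"dz": -0.2,"rz": -0.16},{"dx": -0.12,"dy": -0.4,"dz": -0.2,"rz": -0.2025},{"dx": -0.18,"dy": -0.6,"dz": -0.2,"rz": -0.2025,"fingers": 0},{"dx": -0.24,"dy": -0.8,"dz": -0.2,"rz": -0.2025,"fingers": 0}])

```text
validation failed for argument at $.ro...
```

```bash
python3 - <<'E'
from h import *
np.set_printoptions(precision=3,suppress=True)
q=[plane("scene",p,.063) for p in[(166.3,237.5),(208.8,227.5),(218.8,278.8),(173.8,291.3)]];print(np.array(q),np.mean(q,0))
for a in(0,.3,.6):print(a,pix("top",[.538+.074*np.sin(a),-.384+.028,.075+.074*np.cos(a)]),pix("scene",[.538+.074*np.sin(a),-.384+.028,.075+.074*np.cos(a)]))
E
```

```text
[[ 0.461 -0.442  0.063]
 [ 0.466 -0.326  0.063]
 [ 0.629 -0.325  0.063]
 [ 0.627 -0.438  0.063]] [ 0.546 -0.383  0.063]
0 [472.003 188.024] [193.03  235.588]
0.3 [470.999 179.43 ] [194.513 243.479]
0.6 [469.085 172.437] [196.587 252.107]
```

move_arm(rows=[{"dx": 0,"dy": 0,"dz": -0.1,"rx": 0,"ry": 0,"rz": -0.08,"fingers": 50},{"dx": -0.06,"dy": -0.17,"dz": -0.2,"rx": 0,"ry": 0,"rz": -0.16,"fingers": 0},{"dx": -0.12,"dy": -0.4,"dz": -0.2,"rx": 0,"ry": 0,"rz": -0.2025,"fingers": 0},{"dx": -0.18,"dy": -0.6,"dz": -0.2,"rx": 0,"ry": 0,"rz": -0.2025,"fingers": 0},{"dx": -0.24,"dy": -0.8,"dz": -0.2,"rx": 0,"ry": 0,"rz": -0.2025,"fingers": 0}])

```text
clock: 0.72
eef_pos: [0.219, 0.3381, 0.2682]
ee_rot: [0.0, 1.0, -0.0, -0.0]
ft_force: [0.8, 0.7, -0.4]
grip_width: 0.0474
finger_force: 0.0
```

move_arm(rows=[{"dx": -0.16,"dy": -0.19,"dz": 0,"rx": 0,"ry": 0,"rz": 0,"fingers": 0},{"dx": -0.32,"dy": -0.38,"dz": 0,"rx": 0,"ry": 0,"rz": 0,"fingers": 0},{"dx": -0.48,"dy": -0.57,"dz": 0,"rx": 0,"ry": 0,"rz": 0,"fingers": 0},{"dx": -0.64,"dy": -0.76,"dz": 0,"rx": 0,"ry": 0,"rz": 0,"fingers": 0},{"dx": -0.8,"dy": -0.96,"dz": 0,"rx": 0,"ry": 0,"rz": 0,"fingers": 0}])

```text
clock: 1.35
eef_pos: [0.4193, 0.0989, 0.2685]
ee_rot: [0.0, 1.0, 0.0, 0.0]
ft_force: [0.6, 1.0, 1.0]
grip_width: 0.0011
finger_force: 0.0
```

move_arm(rows=[{"dx": -0.16,"dy": -0.19,"dz": 0,"rx": 0,"ry": 0,"rz": 0,"fingers": 0},{"dx": -0.32,"dy": -0.38,"dz": 0,"rx": 0,"ry": 0,"rz": 0,"fingers": 0},{"dx": -0.48,"dy": -0.57,"dz": 0,"rx": 0,"ry": 0,"rz": 0,"fingers": 0},{"dx": -0.64,"dy": -0.76,"dz": 0,"rx": 0,"ry": 0,"rz": 0,"fingers": 0},{"dx": -0.8,"dy": -0.96,"dz": 0,"rx": 0,"ry": 0,"rz": 0,"fingers": 0}])

```text
clock: 1.98
eef_pos: [0.6182, -0.1398, 0.268]
ee_rot: [0.0, 1.0, 0.0, -0.0]
ft_force: [0.3, 1.5, 1.4]
grip_width: 0.0005
finger_force: 0.0
```

move_arm(rows=[{"dx": -0.1,"dy": -0.2,"dz": 0,"rx": 0,"ry": 0,"rz": 0,"fingers": 0},{"dx": -0.14,"dy": -0.4,"dz": 0,"rx": 0,"ry": 0,"rz": 0,"fingers": 0},{"dx": -0.14,"dy": -0.6,"dz": 0,"rx": 0,"ry": 0,"rz": 0,"fingers": 0},{"dx": -0.14,"dy": -0.8,"dz": 0,"rx": 0,"ry": 0,"rz": 0,"fingers": 0},{"dx": -0.14,"dy": -0.97,"dz": 0,"rx": 0,"ry": 0,"rz": 0,"fingers": 0}])

```text
clock: 2.6
eef_pos: [0.6516, -0.3825, 0.2676]
ee_rot: [0.001, 1.0, 0.0, -0.001]
ft_force: [0.7, -0.1, 0.2]
grip_width: 0.0005
finger_force: 0.0
```

move_arm(rows=[{"dx": 0,"dy": 0,"dz": 0.22,"rx": 0,"ry": 0,"rz": 0,"fingers": 0},{"dx": 0,"dy": 0,"dz": 0.44,"rx": 0,"ry": 0,"rz": 0,"fingers": 0},{"dx": 0,"dy": 0,"dz": 0.44,"rx": 0,"ry": 0,"rz": 0,"fingers": 0},{"dx": 0.08,"dy": 0,"dz": 0.44,"rx": 0,"ry": 0,"rz": 0,"fingers": 0},{"dx": 0.16,"dy": 0,"dz": 0.44,"rx": 0,"ry": 0,"rz": 0,"fingers": 0}])

```text
clock: 3.22
eef_pos: [0.613, -0.3811, 0.1622]
ee_rot: [-0.0, 1.0, -0.001, 0.001]
ft_force: [0.8, 0.4, -1.2]
grip_width: 0.0007
finger_force: 0.0
```

move_arm(rows=[{"dx": 0.09,"dy": 0,"dz": 0,"rx": 0,"ry": 0,"rz": 0,"fingers": 0},{"dx": 0.18,"dy": 0,"dz": 0,"rx": 0,"ry": 0,"rz": 0,"fingers": 0},{"dx": 0.27,"dy": 0,"dz": 0,"rx": 0,"ry": 0,"rz": 0,"fingers": 0},{"dx": 0.36,"dy": 0,"dz": 0,"rx": 0,"ry": 0,"rz": 0,"fingers": 0},{"dx": 0.42,"dy": 0,"dz": 0,"rx": 0,"ry": 0,"rz": 0,"fingers": 0}])

```text
clock: 3.85
eef_pos: [0.5078, -0.3814, 0.1627]
ee_rot: [0.0, 1.0, -0.001, 0.002]
ft_force: [-0.0, -0.3, -0.3]
grip_width: 0.0007
finger_force: 0.0
```

```bash
python3 - <<'E'
from h import *
a=robot.read_camera("top");b=robot.read_camera("scene");cv2.imwrite("pics/top1.png",a);cv2.imwrite("pics/scene1.png",b)
cv2.imwrite("pics/c1.png",np.hstack([cv2.resize(a[120:260,400:540],(400,400),interpolation=2),cv2.resize(b[175:315,110:250],(400,400),interpolation=2)]))
E
```

```text
(no output)
```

View pics/c1.png

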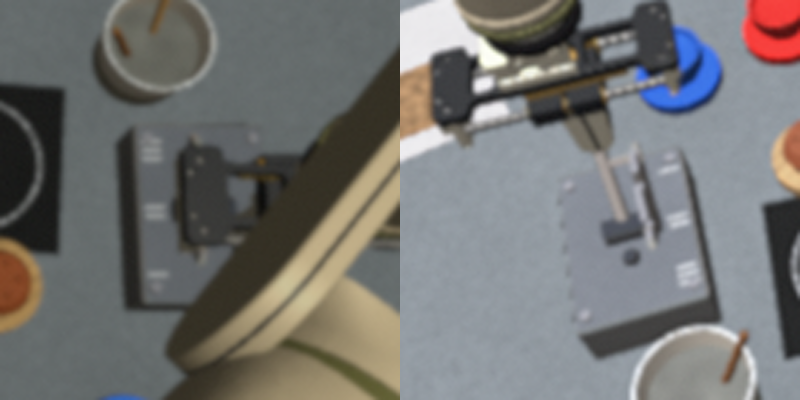

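move_arm(rows=[{"dx": -0.12,"dy": 0,"dz": 0,"rx": 0,"ry": 0,"rz": 0,"fingers": 0},{"dx": -0.12,"dy": 0.1,"dz": -0.2,"rx": 0,"ry": 0,"rz": 0,"fingers": 0},{"dx": -0.12,"dy": 0.32,"dz": -0.3,"rx": 0,"ry": 0,"rz": 0,"fingers": 30},{"dx": -0.12,"dy": 0.56,"dz": -0.3,"rx": 0,"ry": 0,"rz": 0,"fingers": 60},{"dx": -0.12,"dy": 0.8,"dz": -0.3,"rx": 0,"ry": 0,"rz": 0,"fingers": 60}])

```text
clock: 4.58
eef_pos: [0.5387, -0.179, 0.2368]
ee_rot: [0.0, 1.0, -0.001, 0.002]
ft_force: [0.8, -0.3, 0.0]
grip_width: 0.026
finger_force: 0.0
```

move_arm(rows=[{"dx": -0.06,"dy": 0.23,"dz": 0,"rx": 0,"ry": 0,"rz": 0,"fingers": 60},{"dx": -0.14,"dy": 0.46,"dz": 0,"rx": 0,"ry": 0,"rz": -0.03,"fingers": 60},{"dx": -0.22,"dy": 0.69,"dz": 0.1,"rx": 0,"ry": 0,"rz": -0.0625,"fingers": 60},{"dx": -0.31,"dy": 0.92,"dz": 0.2,"rx": 0,"ry": 0,"rz": -0.0625,"fingers": 60},{"dx": -0.31,"dy": 0.98,"dz": 0.35,"rx": 0,"ry": 0,"rz": -0.0625,"fingers": 60}])

```text
clock: 5.2
eef_pos: [0.6183, 0.0684, 0.1494]
ee_rot: [-0.067, 0.998, 0.0, 0.003]
ft_force: [-0.5, 0.0, -1.0]
grip_width: 0.0561
finger_force: 0.0
```

```bash
python3 - <<'E'
from h import *
np.set_printoptions(precision=3,suppress=True)
b=robot.read_camera("scene");a=robot.read_camera("top");cv2.imwrite("pics/top2.png",a);cv2.imwrite("pics/scene2.png",b);print(robot.read_state()["eef_pos"])
cv2.imwrite("pics/c2.png",np.hstack([cv2.resize(a[120:260,400:540],(400,400),interpolation=2),cv2.resize(b[160:300,300:440],(400,400),interpolation=2)]))
for c in blobs(a,(0,0,0),(180,255,45),60):
    R=cv2.boundingRect(c)
    if R[0]>450 and R[2]<40: print(R)
E
```

```text
[0.613 0.068 0.143]
(634, 213, 6, 39)
(481, 205, 20, 15)
(461, 178, 9, 24)
(624, 7, 16, 119)
```

View pics/c2.png

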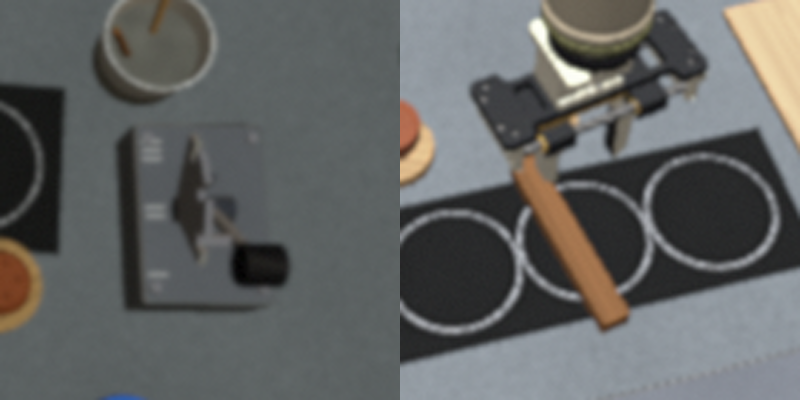

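move_arm(rows=[{"dx": 0,"dy": -0.016,"dz": 0.22,"rx": 0,"ry": 0,"rz": 0,"fingers": 60},{"dx": 0,"dy": -0.016,"dz": 0.42,"rx": 0,"ry": 0,"rz": 0,"fingers": 60},{"dx": 0,"dy": -0.016,"dz": 0.54,"rx": 0,"ry": 0,"rz": 0,"fingers": 60},{"dx": 0,"dy": -0.016,"dz": 0.54,"rx": 0,"ry": 0,"rz": 0,"fingers": 60},{"dx": 0,"dy": -0.016,"dz": 0.54,"rx": 0,"ry": 0,"rz": 0,"fingers": 20}], newtons=25)

```text
clock: 5.92
eef_pos: [0.6178, 0.0599, 0.0144]
ee_rot: [-0.065, 0.998, -0.0, 0.002]
ft_force: [-1.1, -0.8, -1.1]
grip_width: 0.0496
finger_force: 0.0
```

move_arm(rows=[{"dx": 0,"dy": 0,"dz": 0,"rx": 0,"ry": 0,"rz": 0,"fingers": 10},{"dx": 0,"dy": 0,"dz": 0,"rx": 0,"ry": 0,"rz": 0,"fingers": 10},{"dx": 0,"dy": 0,"dz": 0,"rx": 0,"ry": 0,"rz": 0,"fingers": 10},{"dx": 0,"dy": 0,"dz": -0.1,"rx": 0,"ry": 0,"rz": 0,"fingers": 10},{"dx": 0,"dy": 0,"dz": -0.24,"rx": 0,"ry": 0,"rz": 0,"fingers": 10}], newtons=25)

```text
clock: 6.55
eef_pos: [0.6141, 0.0603, 0.0706]
ee_rot: [-0.065, 0.998, 0.0, -0.001]
ft_force: [1.0, 0.3, -0.1]
grip_width: 0.0297
finger_force: 25.0
```

move_arm(rows=[{"dx": 0,"dy": 0,"dz": -0.2,"rx": 0,"ry": 0,"rz": 0.02,"fingers": 10},{"dx": 0.09,"dy": 0.14,"dz": -0.24,"rx": 0,"ry": 0,"rz": 0.04,"fingers": 10},{"dx": 0.18,"dy": 0.32,"dz": -0.24,"rx": 0,"ry": 0,"rz": 0.0625,"fingers": 10},{"dx": 0.286,"dy": 0.5,"dz": -0.24,"rx": 0,"ry": 0,"rz": 0.0625,"fingers": 10},{"dx": 0.286,"dy": 0.642,"dz": -0.24,"rx": 0,"ry": 0,"rz": 0.0625,"fingers": 10}])

```text
clock: 7.18
eef_pos: [0.5217, 0.2116, 0.1313]
ee_rot: [-0.0, 1.0, -0.0, -0.0]
ft_force: [1.3, 0.1, -0.9]
grip_width: 0.0293
finger_force: 25.0
```

move_arm(rows=[{"dx": 0,"dy": 0.18,"dz": 0,"rx": 0,"ry": 0,"rz": 0,"fingers": 10},{"dx": 0,"dy": 0.36,"dz": 0,"rx": 0,"ry": 0,"rz": 0.02,"fingers": 10},{"dx": 0,"dy": 0.54,"dz": 0,"rx": 0,"ry": 0,"rz": 0.02,"fingers": 10},{"dx": 0,"dy": 0.72,"dz": 0,"rx": 0,"ry": 0,"rz": 0.02,"fingers": 10},{"dx": 0,"dy": 0.8,"dz": 0,"rx": 0,"ry": 0,"rz": 0.02,"fingers": 10}])

```text
clock: 7.8
eef_pos: [0.5231, 0.4127, 0.1312]
ee_rot: [0.02, 1.0, 0.0, 0.0]
ft_force: [0.4, -0.7, -1.1]
grip_width: 0.0296
finger_force: 25.0
```

```bash
python3 - <<'E'
from h import *
b=robot.read_camera("scene");a=robot.read_camera("top");cv2.imwrite("pics/top3.png",a);cv2.imwrite("pics/scene3.png",b);s=robot.read_state();print(s["eef_pos"],s["ee_rot"],s["grip_width"],s["finger_force"])
cv2.imwrite("pics/c3.png",np.hstack([cv2.resize(a[80:280,80:280],(400,400),interpolation=2),cv2.resize(b[80:280,350:550],(400,400),interpolation=2)]))
E
```

```text
[0.52305373 0.41233022 0.13104644] [ 1.99858760e-02  9.99800237e-01  2.04630446e-04 -8.95595135e-05] 0.029413969310279238 24.998105764389038
```

View pics/c3.png

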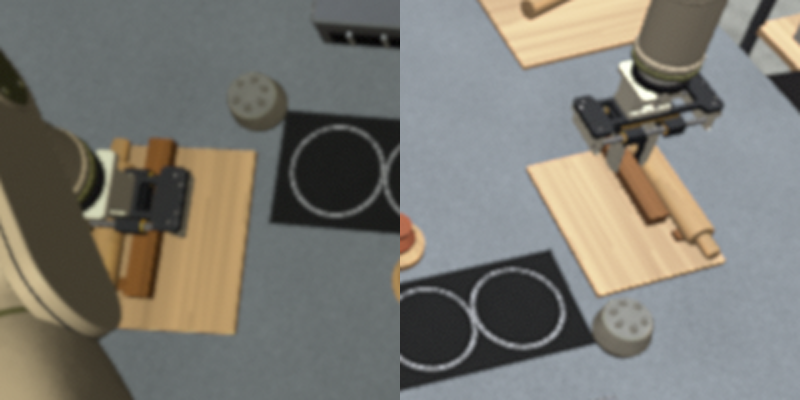

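move_arm(rows=[{"dx": 0,"dy": 0,"dz": 0.2,"rx": 0,"ry": 0,"rz": 0,"fingers": 10},{"dx": 0,"dy": 0,"dz": 0.36,"rx": 0,"ry": 0,"rz": 0,"fingers": 10},{"dx": 0,"dy": 0,"dz": 0.424,"rx": 0,"ry": 0,"rz": 0,"fingers": 10},{"dx": 0,"dy": 0,"dz": 0.424,"rx": 0,"ry": 0,"rz": 0,"fingers": 10},{"dx": 0,"dy": 0,"dz": 0.424,"rx": 0,"ry": 0,"rz": 0,"fingers": 20}])

```text
clock: 8.52
eef_pos: [0.5247, 0.4101, 0.0264]
ee_rot: [0.022, 1.0, 0.0, 0.001]
ft_force: [0.1, -0.1, -1.2]
grip_width: 0.03
finger_force: 25.0
```

move_arm(rows=[{"dx": 0,"dy": 0,"dz": 0,"rx": 0,"ry": 0,"rz": 0,"fingers": 60},{"dx": 0,"dy": 0,"dz": 0,"rx": 0,"ry": 0,"rz": 0,"fingers": 60},{"dx": 0,"dy": 0,"dz": -0.16,"rx": 0,"ry": 0,"rz": 0,"fingers": 60},{"dx": 0,"dy": 0,"dz": -0.36,"rx": 0,"ry": 0,"rz": -0.02,"fingers": 60},{"dx": 0,"dy": 0,"dz": -0.5,"rx": 0,"ry": 0,"rz": -0.02,"fingers": 100}])

```text
clock: 9.15
eef_pos: [0.5246, 0.4108, 0.1533]
ee_rot: [-0.0, 1.0, 0.001, 0.001]
ft_force: [1.1, 0.9, 0.7]
grip_width: 0.062
finger_force: 0.0
```

```bash
cat > m.py <<'E'
from h import *
np.set_printoptions(precision=3,suppress=True)
b=robot.read_camera("scene");a=robot.read_camera("top");s=robot.read_state();print(s["clock"],s["eef_pos"],s["ee_rot"],s["grip_width"])
import sys;k=sys.argv[1];cv2.imwrite(f"pics/top{k}.png",a);cv2.imwrite(f"pics/scene{k}.png",b)
for n,im in(("top",a),("scene",b)):
    for c in blobs(im,(5,90,60),(24,255,255),300):
        R=cv2.minAreaRect(c);P=plane(n,R[0],.014)
        if cv2.contourArea(c)>.65*R[1][0]*R[1][1] and max(R[1])<1.2*min(R[1]) and .4<P[0]<.75 and -.3<P[1]<.25:print(n,"bat",P,R[1])
E
python3 m.py 4
```

```text
9.25 [0.527 0.412 0.157] [0.    1.    0.003 0.004] 0.06908581360879917
top bat [ 0.455 -0.072  0.014] (31.819805145263672, 31.11269760131836)
top bat [0.469 0.084 0.014] (31.11269760131836, 31.11269760131836)
top bat [ 0.48  -0.204  0.014] (33.0, 32.0)
scene bat [ 0.482 -0.205  0.014] (27.457660675048828, 28.012361526489258)
scene bat [ 0.451 -0.072  0.014] (29.0, 27.0)
scene bat [0.473 0.083 0.014] (26.16295051574707, 26.16295051574707)
```

move_arm(rows=[{"dx": 0.05,"dy": -0.2,"dz": 0,"rx": 0,"ry": 0,"rz": 0,"fingers": 100},{"dx": 0.1,"dy": -0.4,"dz": 0,"rx": 0,"ry": 0,"rz": 0,"fingers": 100},{"dx": 0.15,"dy": -0.6,"dz": 0,"rx": 0,"ry": 0,"rz": 0,"fingers": 100},{"dx": 0.2,"dy": -0.8,"dz": 0,"rx": 0,"ry": 0,"rz": 0,"fingers": 100},{"dx": 0.2,"dy": -0.96,"dz": 0,"rx": 0,"ry": 0,"rz": 0,"fingers": 100}])

```text
clock: 9.88
eef_pos: [0.4724, 0.1686, 0.1493]
ee_rot: [0.0, 1.0, -0.0, -0.0]
ft_force: [1.0, -0.8, 0.8]
grip_width: 0.0928
finger_force: 0.0
```

move_arm(rows=[{"dx": 0.016,"dy": -0.18,"dz": 0,"rx": 0,"ry": 0,"rz": 0,"fingers": 100},{"dx": 0.016,"dy": -0.348,"dz": 0.05,"rx": 0,"ry": 0,"rz": 0,"fingers": 100},{"dx": 0.016,"dy": -0.348,"dz": 0.25,"rx": 0,"ry": 0,"rz": 0,"fingers": 100},{"dx": 0.016,"dy": -0.348,"dz": 0.25,"rx": 0,"ry": 0,"rz": 0,"fingers": 100},{"dx": 0.016,"dy": -0.348,"dz": 0.25,"rx": 0,"ry": 0,"rz": 0,"fingers": 100}])

```text
clock: 10.5
eef_pos: [0.4698, 0.0837, 0.0885]
ee_rot: [0.0, 1.0, 0.0, 0.0]
ft_force: [0.3, 0.2, 0.1]
grip_width: 0.0932
finger_force: 0.0
```

```bash
python3 m.py 5; python3 - <<'E'
from h import *
a=cv2.imread("pics/top5.png");b=cv2.imread("pics/scene5.png")
cv2.imwrite("pics/c5.png",np.hstack([cv2.resize(a[80:280,80:280],(400,400),interpolation=2),cv2.resize(b[130:260,290:420],(400,400),interpolation=2)]))
E
```

```text
10.6 [0.471 0.084 0.09 ] [-0.     1.     0.     0.001] 0.09311818063796584
top bat [ 0.455 -0.072  0.014] (31.819805145263672, 31.11269760131836)
top bat [ 0.48  -0.204  0.014] (33.0, 32.0)
scene bat [ 0.482 -0.205  0.014] (27.457660675048828, 28.012361526489258)
scene bat [ 0.451 -0.072  0.014] (29.0, 27.0)
scene bat [0.473 0.083 0.014] (26.16295051574707, 26.16295051574707)
```

View pics/c5.png

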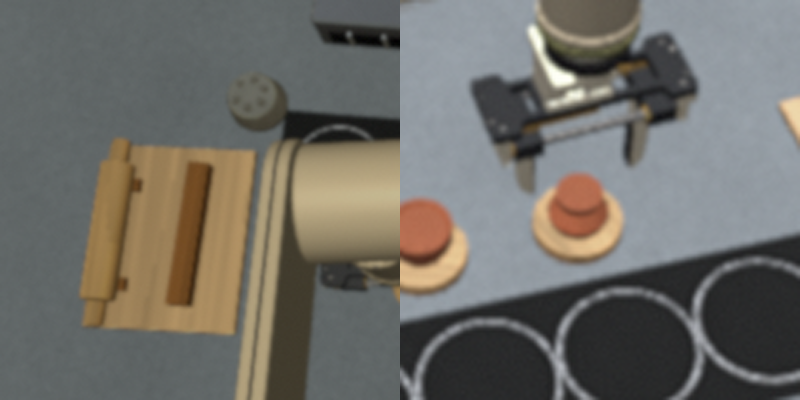

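move_arm(rows=[{"dx": 0,"dy": 0,"dz": 0.14,"rx": 0,"ry": 0,"rz": 0,"fingers": 100},{"dx": 0,"dy": 0,"dz": 0.258,"rx": 0,"ry": 0,"rz": 0,"fingers": 100},{"dx": 0,"dy": 0,"dz": 0.258,"rx": 0,"ry": 0,"rz": 0,"fingers": 80},{"dx": 0,"dy": 0,"dz": 0.258,"rx": 0,"ry": 0,"rz": 0,"fingers": 60},{"dx": 0,"dy": 0,"dz": 0.258,"rx": 0,"ry": 0,"rz": 0,"fingers": 30}], newtons=8)

```text
clock: 11.22
eef_pos: [0.4712, 0.0835, 0.0251]
ee_rot: [0.0, 1.0, 0.0, 0.002]
ft_force: [0.6, 0.3, 0.5]
grip_width: 0.0676
finger_force: 0.0
```

move_arm(rows=[{"dx": 0,"dy": 0,"dz": 0,"rx": 0,"ry": 0,"rz": 0,"fingers": 30},{"dx": 0,"dy": 0,"dz": 0,"rx": 0,"ry": 0,"rz": 0,"fingers": 20},{"dx": 0,"dy": 0,"dz": 0,"rx": 0,"ry": 0,"rz": 0,"fingers": 10},{"dx": -0.02,"dy": 0,"dz": 0,"rx": 0,"ry": 0,"rz": 0,"fingers": 10},{"dx": -0.06,"dy": 0,"dz": 0,"rx": 0,"ry": 0,"rz": 0,"fingers": 10}], newtons=8)

```text
clock: 11.85
eef_pos: [0.4835, 0.0833, 0.0235]
ee_rot: [0.0, 1.0, -0.0, -0.001]
ft_force: [-6.8, 0.1, 8.3]
grip_width: 0.0576
finger_force: 8.0
```

move_arm(rows=[{"dx": -0.11,"dy": 0,"dz": 0,"rx": 0,"ry": 0,"rz": 0,"fingers": 10},{"dx": -0.22,"dy": 0,"dz": 0,"rx": 0,"ry": 0,"rz": 0,"fingers": 10},{"dx": -0.33,"dy": 0,"dz": 0,"rx": 0,"ry": 0,"rz": 0,"fingers": 10},{"dx": -0.44,"dy": 0,"dz": 0,"rx": 0,"ry": 0,"rz": 0,"fingers": 10},{"dx": -0.53,"dy": 0,"dz": 0,"rx": 0,"ry": 0,"rz": 0,"fingers": 10}], newtons=8)

```text
clock: 12.48
eef_pos: [0.6173, 0.0831, 0.0231]
ee_rot: [0.0, 1.0, -0.0, -0.001]
ft_force: [-6.9, -0.3, 7.5]
grip_width: 0.0578
finger_force: 8.0
```

move_arm(rows=[{"dx": 0,"dy": 0,"dz": 0,"rx": 0,"ry": 0,"rz": 0,"fingers": 10},{"dx": 0,"dy": 0,"dz": 0,"rx": 0,"ry": 0,"rz": 0,"fingers": 100},{"dx": 0,"dy": 0,"dz": 0,"rx": 0,"ry": 0,"rz": 0,"fingers": 100},{"dx": 0,"dy": 0,"dz": 0,"rx": 0,"ry": 0,"rz": 0,"fingers": 100},{"dx": 0,"dy": 0,"dz": -0.1,"rx": 0,"ry": 0,"rz": 0,"fingers": 100}])

```text
clock: 13.1
eef_pos: [0.6146, 0.0831, 0.046]
ee_rot: [0.0, 1.0, -0.0, -0.002]
ft_force: [-0.6, -0.1, -0.2]
grip_width: 0.0914
finger_force: 0.0
```

move_arm(rows=[{"dx": 0.1,"dy": 0,"dz": -0.2,"rx": 0,"ry": 0,"rz": 0,"fingers": 100},{"dx": 0.22,"dy": -0.12,"dz": -0.3,"rx": 0,"ry": 0,"rz": 0,"fingers": 100},{"dx": 0.38,"dy": -0.3,"dz": -0.3,"rx": 0,"ry": 0,"rz": 0,"fingers": 100},{"dx": 0.54,"dy": -0.48,"dz": -0.3,"rx": 0,"ry": 0,"rz": 0,"fingers": 100},{"dx": 0.656,"dy": -0.624,"dz": -0.3,"rx": 0,"ry": 0,"rz": 0,"fingers": 100}])

```text
clock: 13.72
eef_pos: [0.4512, -0.0738, 0.1232]
ee_rot: [0.0, 1.0, -0.0, 0.0]
ft_force: [-0.5, -0.8, -0.8]
grip_width: 0.0928
finger_force: 0.0
```

```bash
python3 m.py 6
```

```text
13.825 [ 0.451 -0.075  0.123] [ 0.002  1.    -0.001 -0.   ] 0.09286778574828077
top bat [0.613 0.083 0.014] (32.0, 33.0)
scene bat [0.616 0.081 0.014] (30.0, 32.0)
scene bat [ 0.481 -0.205  0.014] (27.439773559570312, 28.297266006469727)
scene bat [ 0.451 -0.072  0.014] (29.0, 27.0)
```

move_arm(rows=[{"dx": 0,"dy": 0,"dz": 0.2,"rx": 0,"ry": 0,"rz": 0,"fingers": 100},{"dx": 0,"dy": 0.004,"dz": 0.396,"rx": 0,"ry": 0,"rz": 0,"fingers": 100},{"dx": 0,"dy": 0.004,"dz": 0.396,"rx": 0,"ry": 0,"rz": 0,"fingers": 100},{"dx": 0,"dy": 0.004,"dz": 0.396,"rx": 0,"ry": 0,"rz": 0,"fingers": 70},{"dx": 0,"dy": 0.004,"dz": 0.396,"rx": 0,"ry": 0,"rz": 0,"fingers": 30}], newtons=8)

```text
clock: 14.45
eef_pos: [0.4552, -0.0721, 0.0267]
ee_rot: [0.0, 1.0, -0.001, 0.002]
ft_force: [-0.4, -0.2, 0.1]
grip_width: 0.0776
finger_force: 0.0
```

move_arm(rows=[{"dx": 0,"dy": 0,"dz": 0,"rx": 0,"ry": 0,"rz": 0,"fingers": 30},{"dx": 0,"dy": 0,"dz": 0,"rx": 0,"ry": 0,"rz": 0,"fingers": 20},{"dx": 0,"dy": 0,"dz": 0,"rx": 0,"ry": 0,"rz": 0,"fingers": 10},{"dx": -0.02,"dy": 0,"dz": 0,"rx": 0,"ry": 0,"rz": 0,"fingers": 10},{"dx": -0.06,"dy": 0,"dz": 0,"rx": 0,"ry": 0,"rz": 0,"fingers": 10}], newtons=8)

```text
clock: 15.08
eef_pos: [0.4666, -0.0717, 0.0242]
ee_rot: [0.0, 1.0, 0.0, -0.002]
ft_force: [-8.0, -0.7, 8.4]
grip_width: 0.0575
finger_force: 8.0
```

move_arm(rows=[{"dx": -0.11,"dy": 0.015,"dz": 0,"rx": 0,"ry": 0,"rz": 0,"fingers": 10},{"dx": -0.22,"dy": 0.03,"dz": 0,"rx": 0,"ry": 0,"rz": 0,"fingers": 10},{"dx": -0.33,"dy": 0.045,"dz": 0,"rx": 0,"ry": 0,"rz": 0,"fingers": 10},{"dx": -0.45,"dy": 0.06,"dz": 0,"rx": 0,"ry": 0,"rz": 0,"fingers": 10},{"dx": -0.56,"dy": 0.076,"dz": 0,"rx": 0,"ry": 0,"rz": 0,"fingers": 10}], newtons=8)

```text
clock: 15.7
eef_pos: [0.6079, -0.0528, 0.0237]
ee_rot: [0.0, 1.0, -0.0, -0.001]
ft_force: [-8.0, -0.9, 8.8]
grip_width: 0.0577
finger_force: 8.0
```

move_arm(rows=[{"dx": 0,"dy": 0,"dz": 0,"rx": 0,"ry": 0,"rz": 0,"fingers": 10},{"dx": 0,"dy": 0,"dz": 0,"rx": 0,"ry": 0,"rz": 0,"fingers": 100},{"dx": 0,"dy": 0,"dz": 0,"rx": 0,"ry": 0,"rz": 0,"fingers": 100},{"dx": 0,"dy": 0,"dz": 0,"rx": 0,"ry": 0,"rz": 0,"fingers": 100},{"dx": 0,"dy": 0,"dz": -0.1,"rx": 0,"ry": 0,"rz": 0,"fingers": 100}])

```text
clock: 16.32
eef_pos: [0.6055, -0.0526, 0.0471]
ee_rot: [0.0, 1.0, 0.0, -0.002]
ft_force: [0.1, 0.3, 0.4]
grip_width: 0.0915
finger_force: 0.0
```

move_arm(rows=[{"dx": 0.1,"dy": 0,"dz": -0.2,"rx": 0,"ry": 0,"rz": 0,"fingers": 100},{"dx": 0.2,"dy": -0.12,"dz": -0.3,"rx": 0,"ry": 0,"rz": 0,"fingers": 100},{"dx": 0.3,"dy": -0.3,"dz": -0.3,"rx": 0,"ry": 0,"rz": 0,"fingers": 100},{"dx": 0.42,"dy": -0.48,"dz": -0.3,"rx": 0,"ry": 0,"rz": 0,"fingers": 100},{"dx": 0.508,"dy": -0.608,"dz": -0.3,"rx": 0,"ry": 0,"rz": 0,"fingers": 100}])

```text
clock: 16.95
eef_pos: [0.4794, -0.2063, 0.1245]
ee_rot: [0.001, 1.0, -0.0, 0.0]
ft_force: [-0.7, -0.4, -0.7]
grip_width: 0.0927
finger_force: 0.0
```

```bash
python3 m.py 7
```

```text
17.05 [ 0.479 -0.207  0.124] [ 0.002  1.    -0.001 -0.   ] 0.09280013257212145
top bat [ 0.607 -0.051  0.014] (32.0, 33.0)
top bat [0.613 0.083 0.014] (32.0, 33.0)
scene bat [ 0.606 -0.054  0.014] (32.52690887451172, 33.23401641845703)
scene bat [0.616 0.081 0.014] (30.0, 32.0)
scene bat [ 0.482 -0.204  0.014] (27.577163696289062, 28.284271240234375)
```

move_arm(rows=[{"dx": 0,"dy": 0,"dz": 0.2,"rx": 0,"ry": 0,"rz": 0,"fingers": 100},{"dx": 0,"dy": 0.004,"dz": 0.396,"rx": 0,"ry": 0,"rz": 0,"fingers": 100},{"dx": 0,"dy": 0.004,"dz": 0.396,"rx": 0,"ry": 0,"rz": 0,"fingers": 100},{"dx": 0,"dy": 0.004,"dz": 0.396,"rx": 0,"ry": 0,"rz": 0,"fingers": 70},{"dx": 0,"dy": 0.004,"dz": 0.396,"rx": 0,"ry": 0,"rz": 0,"fingers": 30}], newtons=8)

```text
clock: 17.68
eef_pos: [0.483, -0.2045, 0.0279]
ee_rot: [0.0, 1.0, -0.001, 0.002]
ft_force: [0.4, -0.4, -1.0]
grip_width: 0.0779
finger_force: 0.0
```

move_arm(rows=[{"dx": 0,"dy": 0,"dz": 0,"rx": 0,"ry": 0,"rz": 0,"fingers": 30},{"dx": 0,"dy": 0,"dz": 0,"rx": 0,"ry": 0,"rz": 0,"fingers": 20},{"dx": 0,"dy": 0,"dz": 0,"rx": 0,"ry": 0,"rz": 0,"fingers": 10},{"dx": -0.02,"dy": 0,"dz": 0,"rx": 0,"ry": 0,"rz": 0,"fingers": 10},{"dx": -0.06,"dy": 0,"dz": 0,"rx": 0,"ry": 0,"rz": 0,"fingers": 10}], newtons=8)

```text
clock: 18.3
eef_pos: [0.4949, -0.204, 0.0256]
ee_rot: [0.0, 1.0, -0.0, -0.001]
ft_force: [-6.6, 0.3, 8.4]
grip_width: 0.0576
finger_force: 8.0
```

move_arm(rows=[{"dx": -0.09,"dy": 0.012,"dz": 0,"rx": 0,"ry": 0,"rz": 0,"fingers": 10},{"dx": -0.18,"dy": 0.024,"dz": 0,"rx": 0,"ry": 0,"rz": 0,"fingers": 10},{"dx": -0.27,"dy": 0.036,"dz": 0,"rx": 0,"ry": 0,"rz": 0,"fingers": 10},{"dx": -0.35,"dy": 0.048,"dz": 0,"rx": 0,"ry": 0,"rz": 0,"fingers": 10},{"dx": -0.412,"dy": 0.06,"dz": 0,"rx": 0,"ry": 0,"rz": 0,"fingers": 10}], newtons=8)

```text
clock: 18.92
eef_pos: [0.5989, -0.1891, 0.0254]
ee_rot: [0.0, 1.0, -0.0, -0.001]
ft_force: [-6.1, -1.8, 7.4]
grip_width: 0.058
finger_force: 8.0
```

move_arm(rows=[{"dx": 0,"dy": 0,"dz": 0,"rx": 0,"ry": 0,"rz": 0,"fingers": 10},{"dx": 0,"dy": 0,"dz": 0,"rx": 0,"ry": 0,"rz": 0,"fingers": 100},{"dx": 0,"dy": 0,"dz": 0,"rx": 0,"ry": 0,"rz": 0,"fingers": 100},{"dx": 0,"dy": 0,"dz": 0,"rx": 0,"ry": 0,"rz": 0,"fingers": 100},{"dx": 0,"dy": 0,"dz": -0.1,"rx": 0,"ry": 0,"rz": 0,"fingers": 100}])

```text
clock: 19.55
eef_pos: [0.5965, -0.188, 0.0477]
ee_rot: [0.0, 1.0, 0.001, -0.002]
ft_force: [-0.4, -0.6, 0.9]
grip_width: 0.0914
finger_force: 0.0
```

move_arm(rows=[{"dx": 0.1,"dy": 0,"dz": -0.2,"rx": 0,"ry": 0,"rz": 0,"fingers": 100},{"dx": 0.28,"dy": 0,"dz": -0.36,"rx": 0,"ry": 0,"rz": 0,"fingers": 50},{"dx": 0.46,"dy": 0,"dz": -0.52,"rx": 0,"ry": 0,"rz": 0,"fingers": 20},{"dx": 0.6,"dy": -0.1,"dz": -0.68,"rx": 0,"ry": 0,"rz": 0,"fingers": 0},{"dx": 0.7,"dy": -0.2,"dz": -0.84,"rx": 0,"ry": 0,"rz": 0,"fingers": 0}])

```text
clock: 20.18
eef_pos: [0.4222, -0.2388, 0.2616]
ee_rot: [0.0, 1.0, -0.0, 0.0]
ft_force: [0.6, -0.9, -0.4]
grip_width: 0.0573
finger_force: 0.0
```

```bash
python3 m.py 8; cp pics/scene8.png pics/v8.png
```

```text
20.275 [ 0.424 -0.242  0.266] [ 0.002  1.    -0.003  0.003] 0.04962532782929252
top bat [ 0.594 -0.188  0.014] (34.1975212097168, 32.7423095703125)
top bat [ 0.607 -0.053  0.014] (32.0, 34.0)
top bat [0.613 0.083 0.014] (32.0, 33.0)
scene bat [ 0.598 -0.19   0.014] (30.674089431762695, 33.203914642333984)
scene bat [ 0.607 -0.053  0.014] (32.72731018066406, 33.004661560058594)
scene bat [0.616 0.081 0.014] (30.0, 32.0)
```

View pics/v8.png

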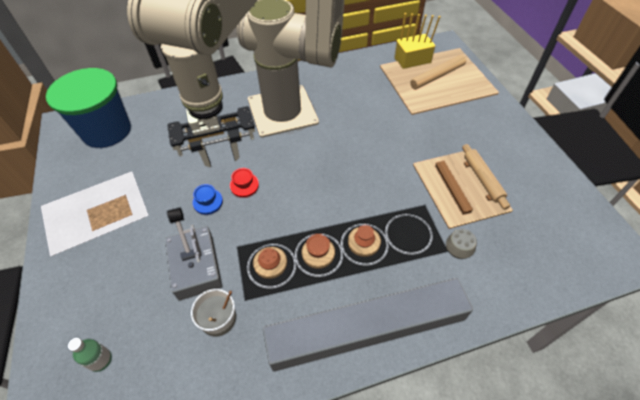

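move_arm(rows=[{"dx": 0.036,"dy": -0.2,"dz": 0,"rx": 0,"ry": 0,"rz": 0,"fingers": 0},{"dx": 0.036,"dy": -0.4,"dz": 0,"rx": 0,"ry": 0,"rz": 0,"fingers": 0},{"dx": 0.036,"dy": -0.58,"dz": 0.04,"rx": 0,"ry": 0,"rz": 0,"fingers": 0},{"dx": 0.036,"dy": -0.58,"dz": 0.24,"rx": 0,"ry": 0,"rz": 0,"fingers": 0},{"dx": 0.036,"dy": -0.58,"dz": 0.41,"rx": 0,"ry": 0,"rz": 0,"fingers": 0}])

```text
clock: 20.9
eef_pos: [0.4143, -0.3837, 0.1551]
ee_rot: [0.001, 1.0, 0.001, -0.0]
ft_force: [-0.6, 0.4, -0.4]
grip_width: 0.002
finger_force: 0.0
```

move_arm(rows=[{"dx": 0,"dy": 0,"dz": 0,"rx": 0,"ry": 0,"rz": 0,"fingers": 0},{"dx": -0.08,"dy": 0,"dz": 0,"rx": 0,"ry": 0,"rz": 0,"fingers": 0},{"dx": -0.16,"dy": 0,"dz": 0,"rx": 0,"ry": 0,"rz": 0,"fingers": 0},{"dx": -0.22,"dy": 0,"dz": 0,"rx": 0,"ry": 0,"rz": 0,"fingers": 0},{"dx": -0.28,"dy": 0,"dz": 0,"rx": 0,"ry": 0,"rz": 0,"fingers": 0}])

```text
clock: 21.52
eef_pos: [0.4842, -0.3859, 0.1623]
ee_rot: [0.001, 1.0, -0.002, -0.0]
ft_force: [-6.5, -0.8, 4.4]
grip_width: 0.0007
finger_force: 3.2
```

move_arm(rows=[{"dx": -0.03,"dy": 0,"dz": 0,"rx": 0,"ry": 0,"rz": 0,"fingers": 0},{"dx": -0.06,"dy": 0,"dz": 0,"rx": 0,"ry": 0,"rz": 0,"fingers": 0},{"dx": -0.06,"dy": 0,"dz": 0,"rx": 0,"ry": 0,"rz": 0,"fingers": 0}])

```text
clock: 21.9
eef_pos: [0.5004, -0.3834, 0.1579]
ee_rot: [-0.0, 1.0, -0.0, 0.0]
ft_force: [-1.4, -0.2, 0.9]
grip_width: 0.0001
finger_force: 0.0
```

```bash
python3 - <<'E'
from h import *
b=robot.read_camera("scene");print(robot.read_state()["eef_pos"],robot.read_state()["ft_force"])
cv2.imwrite("pics/c9.png",cv2.resize(b[175:315,110:250],(400,400),interpolation=2))
E
```

```text
[ 0.50001588 -0.38344256  0.15763744] [-0.26949303  0.16999288 -0.73365536]
```

View pics/c9.png

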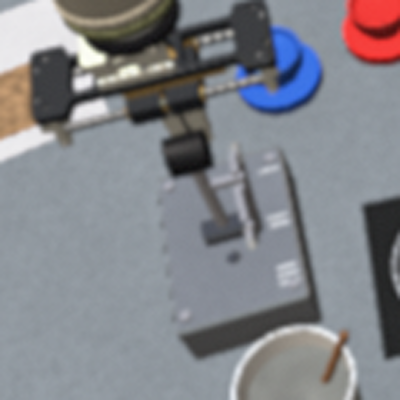

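move_arm(rows=[{"dx": 0.1,"dy": 0,"dz": 0,"rx": 0,"ry": 0,"rz": 0,"fingers": 0},{"dx": 0.25,"dy": 0,"dz": 0,"rx": 0,"ry": 0,"rz": 0,"fingers": 0},{"dx": 0.35,"dy": 0,"dz": -0.2,"rx": 0,"ry": 0,"rz": 0,"fingers": 0},{"dx": 0.4,"dy": 0,"dz": -0.4,"rx": 0,"ry": 0,"rz": 0,"fingers": 0},{"dx": 0.4,"dy": 0,"dz": -0.4,"rx": 0,"ry": 0,"rz": 0,"fingers": 0}])

```text
clock: 22.58
eef_pos: [0.4005, -0.3857, 0.2634]
ee_rot: [0.001, 1.0, -0.004, 0.003]
ft_force: [1.2, -0.4, -0.5]
grip_width: 0.0006
finger_force: 0.0
```

```bash
python3 m.py 10
```

```text
22.675 [ 0.4   -0.384  0.258] [ 0.001  1.    -0.     0.   ] 0.0006842493730481024
top bat [ 0.594 -0.189  0.014] (33.0, 34.0)
top bat [ 0.607 -0.053  0.014] (32.0, 34.0)
top bat [0.613 0.083 0.014] (32.0, 33.0)
scene bat [ 0.598 -0.19   0.014] (31.0, 33.0)
scene bat [ 0.606 -0.054  0.014] (32.52690887451172, 33.23401641845703)
scene bat [0.615 0.082 0.014] (29.0, 32.0)
```

View pics/scene10.png

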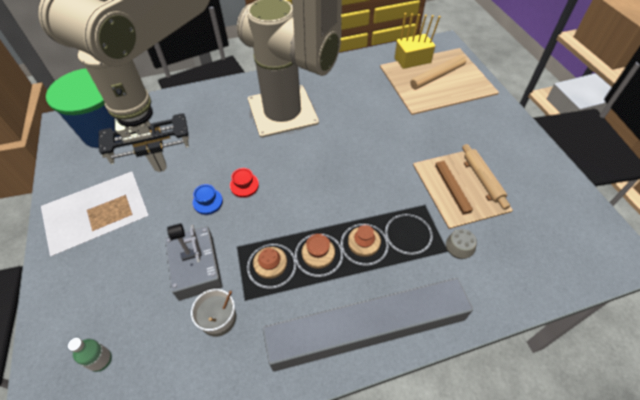

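```bash
python3 - <<'E'
from h import *
np.set_printoptions(precision=3,suppress=True)
for k in("0","2","8","10"):
    o={}
    for n in C:
        for c in blobs(cv2.imread(f"pics/{n}{k}.png"),(0,0,0),(180,255,45),60):
            x,y,w,h=cv2.boundingRect(c);u,v=x+w/2,y+h/2
            if (n=="top" and 475<u<505 and 150<v<225 and w<26 and h<26) or (n=="scene" and 165<u<195 and 200<v<265 and w<22 and h<22 and cv2.contourArea(c)>90): o[n]=(u,v)
    P=tri(o["scene"],o["top"]) if len(o)==2 else None
    print(k,o,P)
for a in np.arange(-.6,.61,.15):
    P=np.array([.542+.115*np.sin(a),-.384,.075+.115*np.cos(a)]);print(round(a,2),P,pix("top",P),pix("scene",P))
E
```

```text
0 {'top': (490.5, 169.5)} None
2 {'top': (491.0, 212.5)} None
8 {} None
10 {'top': (492.5, 183.0)} None
-0.6 [ 0.477 -0.384  0.17 ] [489.206 212.288] [176.631 214.684]
-0.45 [ 0.492 -0.384  0.179] [490.412 205.225] [176.227 217.45 ]
-0.3 [ 0.508 -0.384  0.185] [491.16  197.777] [176.142 221.181]
-0.15 [ 0.525 -0.384  0.189] [491.422 190.175] [176.391 225.817]
0.0 [ 0.542 -0.384  0.19 ] [491.188 182.659] [176.98  231.261]
0.15 [ 0.559 -0.384  0.189] [490.469 175.465] [177.904 237.386]
0.3 [ 0.576 -0.384  0.185] [489.295 168.811] [179.143 244.027]
0.45 [ 0.592 -0.384  0.179] [487.714 162.885] [180.667 250.999]
0.6 [ 0.607 -0.384  0.17 ] [485.784 157.84 ] [182.434 258.094]
```

Both views match the model: the lever read about -0.6 earlier (off) and reads 0.0 now (slow), after starting between notches at about 0.3.

```bash
python3 -c "
from rig import robot
print(robot.finish_job())"
```

```text
the job is handed in; nothing more can be done
None
```

The job is handed in, with no verdict returned: the lever went to off, the stick was laid on the board, three bats (a fourth was absent) were slid into rings, and the lever was set to slow; the final pictures show all of this in place.

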